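# Raise the weld guard's sash to the green mark

### The arm

A 6-joint arm with a two-finger parallel gripper is mounted at the origin on the work surface. World frame = base frame: x ahead of the robot, y to its left, z up, the work surface at z = 0. Lengths are in m, angles in rad, forces in N, time in s.
With the tool pointing down it reaches from about 0.3 to 0.825 m from the base axis. Payload 5.4 kg.
Tool frame: the origin (TCP) lies at the very end of the fingers, on their centre line; the grasp point (between the pads) lies 19 mm behind it; z points along the fingers, x is the direction in which the jaws open and shut, and the axes are right-handed (so a half turn about z gives the same grasp; the last joint's range is limited). The gripper opens to 92 mm and grips with 3 to 60 N. Pads are 20 mm wide; open, the fingers measure 128 mm over their backs; the gripper's body (75 mm by 189 mm) begins 69 mm behind the grasp point.
Start: joints at [0.894, 0.158, 1.597, -0, 1.386, -0.21], TCP at [0.259, 0.513, 0.215] pointing down, gripper open.
Joint ranges: [-2.91, 2.91], [-0.94, 2.29], [0.18, 2.7], [-1.29, 4.43], [0.17, 2.64], [-3, 3]. Speed limits (rad/s): [2.57, 2.57, 3.14, 3.14, 3.14, 3.14].

### API

Orientations are given as a rotation vector (axis times angle).
In Python, from workcell import bot gives the robot as it stands. Calls block until the motion is done:
- bot.goto(position, orientation): joint-space move of the TCP to a pose.
- bot.line_to(position, rot=None, max_speed=0.15): straight line of the TCP; rot=None keeps the orientation; max_speed is the mean speed in m/s.
- bot.set_joints(angles): joint-space move.
- bot.set_gripper(opening, newtons=None): opening from 0.0 (shut) to 1.0 (fully open); newtons is the grip in N (None keeps the last); returns when the fingers have stopped.
- bot.hold(seconds).
- bot.inverse_kinematics(position, orientation): joint angles nearest the present ones, or None.
- bot.read_camera(name): name is "side" or "top" or "wrist"; returns a dict with "pixels" (480x640x3 uint8, blue, green, red), "fx", "fy", "cx", "cy" (pixels), "R" (3x3) and "t" (3): a world point X has camera coordinates R X + t. Camera axes: x right, y down, z forward; pixel columns grow to the right and rows downward; lengths in m; the calibration is good to about 2 mm. A picture is of the moment at which its call begins. There is no depth.
A pose or a line that the arm cannot do raises bot.MotionError and nothing moves.
- bot.job_done(): hands the job in, once; it reports no verdict.
Readings, each from a call of its own:
- bot.current_clock(): time.
- bot.current_joints(): joint angles.
- bot.current_joint_vel(): joint speeds.
- bot.current_effort(): joint torques, N m.
- bot.current_ee_pos(): TCP position.
- bot.current_tool_rot(): TCP orientation.
- bot.current_contact_force(): force on the tool from outside, world axes, zero at the start.
- bot.current_ft_torque(): the same for the moment, N m.
- bot.current_opening(): opening from 0.0 (shut) to 1.0 (fully open).
Only numpy, scipy, OpenCV 4.12 (cv2) and the standard library are available. Lean on these libraries where they do the work, as an engineer would, in place of code of your own. Each camera call takes 0.05 s, during which the arm holds its last target.

### The job

Push the amber sash of the weld guard up from beneath its red lip with the fingertips until its red pointers are level with the green height mark, not the yellow one, without running it well past, then leave it standing there and come clear. Push gently: do not grip the sash, and do not disturb the pliers, the can or the pipe fitting.

Things in the scene. Friction and masses are not known exactly. Their poses are not given: they have to be found in the camera images.
- lip (a point): middle of the front edge of the sash's lip: a level aluminium shelf 6 mm thick, 240 mm wide, along the lower edge of the amber window, standing out 50 mm from it towards the robot and ending in a round red bead 12 mm thick; this point is on the bead's axis. x points from the lip level into the window, y along the lip, z up. Red pointers at the lip's ends, at this height, reach out past the posts
- sash (a joint): height of the sash above its lowest position, m, 0 to 0.2; at 0 the lip is 130 mm above the table. The sash is an upright amber window 265 mm wide, 160 mm high, sliding straight up in front of two grey posts; counterweights in the posts carry it, so 1 to 6 N moves it and it stays where it is left. Free space below the lip
- green_mark (a point): the green height mark: a green band 20 mm high (80 mm wide) clipped on one of the two posts, left or right; this point is at its mid-height, x, y, z as for the lip. The sash is right when the lip is at the height of this point
- yellow_mark (a point): the yellow height mark, the same kind of band on the other post, at another height; not the one to use
- guard: the fixed weld guard: steel base plate 290 x 370 x 12 mm and two grey posts 300 mm apart joined by a blue beam, top 530 mm above the table. Origin on the table midway between the posts, 58 mm behind the lip's bead; x level, away from the robot, square to the window, y left. The base plate begins 20 mm in front of the origin; a steel tank 141 mm high stands on it 100 mm behind the origin
- pliers_mid (a point): pliers with blue handles lying on the table, 160 mm long, 62 mm wide, 14 mm high; this point is near their middle. Leave alone
- can_mid (a point): upright spray can, 54 mm diameter, 120 mm high; this point is its centre. Leave alone
- fitting_mid (a point): upright flanged steel pipe fitting, 60 mm diameter, 58 mm high; this point is its centre. Leave alone

How it is judged:
By the outcome, as a careful person would: the job done as asked, in the order asked, and still so for the second after the job is handed in, with the robot touching nothing.
It also fails if it takes over 38 s, if anything falls off the work surface, if the arm or the gripper's body presses on something with over 40 N, if the wrist force passes 120 N, or if a joint passes its speed limit or range.

## Working session

There is one attempt and no reset: what is moved stays moved. The work goes in short steps, each a Python script; the robot and the scene stay as the last script left them, time stands still between calls to the robot, and variables do not carry over. Pictures are saved under pics/ and viewed, and the job is handed in when it is done.

```bash
ls; mkdir -p pics
python3 - <<'E'
from workcell import bot
import cv2,numpy as np
for n in("side","top","wrist"):
    c=bot.read_camera(n);cv2.imwrite(f"pics/{n}0.png",c["pixels"])
    np.savez(f"{n}0.npz",**c)
    print(n,c["fx"],c["fy"],c["cx"],c["cy"],np.round(c["R"],3).tolist(),np.round(c["t"],3), "pos",np.round(-c["R"].T@c["t"],3))
print(bot.current_clock(),bot.current_tool_rot(),bot.current_contact_force())
E
```

```text
pics
side 467.5220046672458 467.5220046672458 310.3997252471348 245.52398456536287 [[0.941, -0.337, 0.022], [-0.19, -0.582, -0.791], [0.279, 0.74, -0.612]] [-0.557  0.294  0.776] pos [ 0.364 -0.59   0.719]
top 559.5991054057868 559.5991054057868 324.0750598062893 245.83944488109776 [[0.018, -1.0, -0.008], [-0.995, -0.017, -0.097], [0.097, 0.01, -0.995]] [0.029 0.613 1.383] pos [0.475 0.026 1.436]
wrist 334.6366446371897 334.6366446371897 321.44522802616405 244.67426900678882 [[0.45, 0.893, -0.002], [0.859, -0.433, 0.273], [0.243, -0.125, -0.962]] [-0.574 -0.03   0.391] pos [0.19  0.548 0.383]
0.15 [ 2.67457165e+00  1.64718845e+00 -2.18062084e-03] [-0.1214596   0.15443718 -0.59202773]
```

View pics/side0.png

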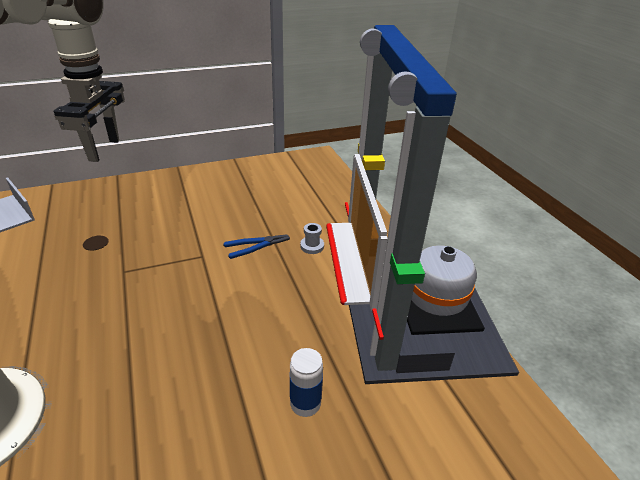

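View pics/top0.png

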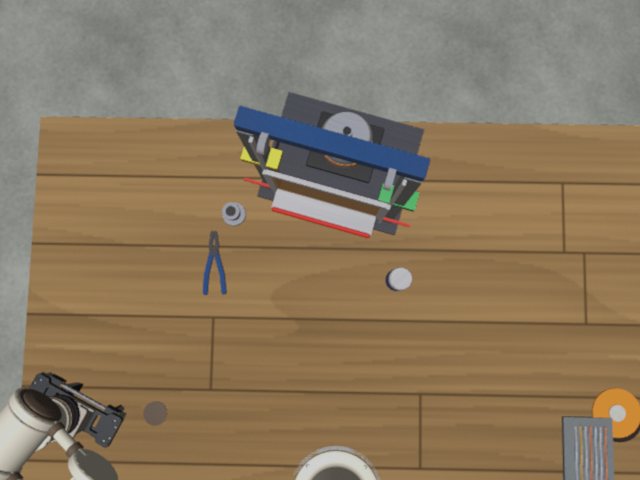

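View pics/wrist0.png

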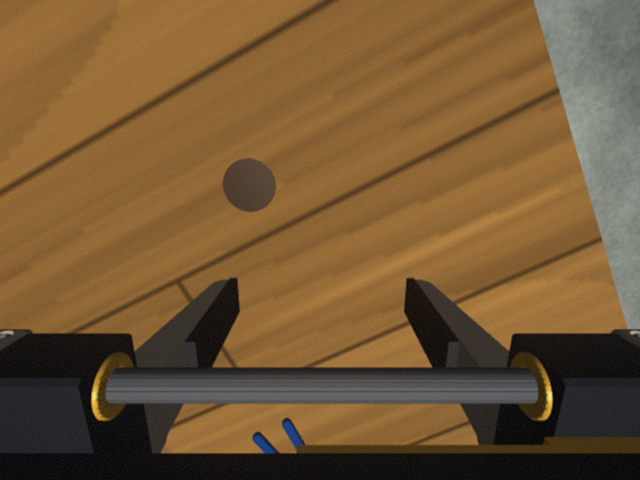

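Run:
```python
import cv2,numpy as np
for n in("side","top"):
    im=np.load(n+"0.npz")["pixels"];h=cv2.cvtColor(im,cv2.COLOR_BGR2HSV)
    H,S,V=[h[...,i].astype(int) for i in range(3)]
    for k,m in dict(red=((H<6)|(H>174))&(S>170)&(V>90),green=(H>50)&(H<75)&(S>150)&(V>60),yellow=(H>24)&(H<33)&(S>180)&(V>100)).items():
        nn,l,st,c=cv2.connectedComponentsWithStats(m.astype(np.uint8))
        for i in range(1,nn):
            if st[i,4]>12:
                cn=cv2.findContours((l==i).astype(np.uint8),0,2)[0][0]
                print(n,k,st[i],np.round(c[i],1),cv2.approxPolyDP(cn,2,True).reshape(-1,2).tolist())
a=cv2.imread("pics/side0.png")[130:330,320:440];b=cv2.imread("pics/top0.png")[140:250,225:435]
cv2.imwrite("pics/cs.png",cv2.resize(a,None,fx=3,fy=3,interpolation=2)[:600]);cv2.imwrite("pics/ct.png",cv2.resize(b,None,fx=3.8,fy=3.8,interpolation=2))
```

```text
side red [345 202   4  13  33] [346.8 207.2] [[345, 202], [348, 214]]
side red [327 223  19  81 419] [336.  264.2] [[328, 223], [329, 241], [340, 299], [343, 303], [345, 296], [331, 227]]
side red [372 308  12  31 128] [377.5 323.3] [[373, 308], [380, 338], [383, 335]]
side green [391 254  34  30 536] [408.8 272.3] [[391, 254], [399, 275], [397, 283], [422, 282], [423, 275], [412, 274], [424, 273], [419, 262], [396, 264]]
side yellow [363 155  22   7 118] [373.2 157.6] [[363, 156], [365, 161], [384, 160], [381, 155]]
top red [245 178  23   9  44] [255.3 182.1] [[245, 178], [267, 186]]
top red [272 208  98  30 346] [320.4 222.4] [[272, 208], [278, 212], [369, 236]]
top red [384 218  25   9  44] [395.6 221.7] [[384, 219], [408, 226]]
```

View pics/cs.png

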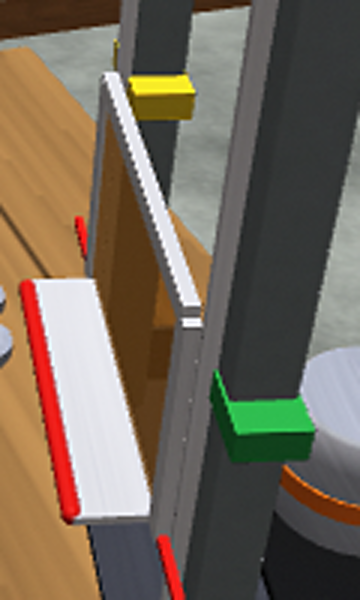

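View pics/ct.png

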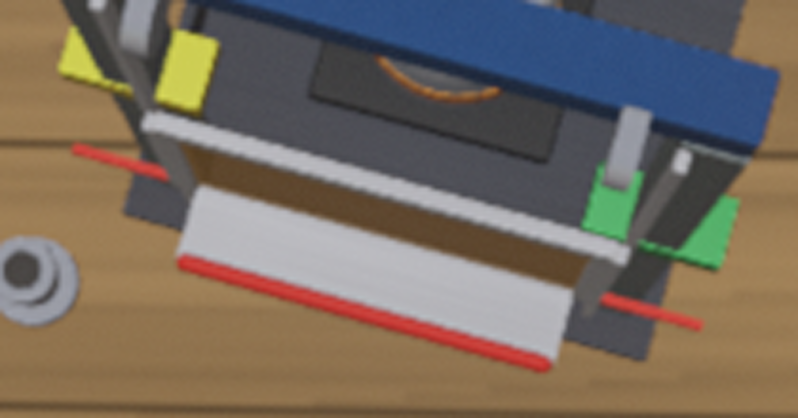

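```bash
cat > h.py <<'E'
import numpy as np,cv2
def ld(n):return np.load(n+".npz")
def P(c):
    K=np.array([[c["fx"],0,c["cx"]],[0,c["fy"],c["cy"]],[0,0,1.]]);return K@np.c_[c["R"],c["t"]]
def tri(c1,c2,p1,p2):
    X=cv2.triangulatePoints(P(c1),P(c2),np.array(p1,float).reshape(2,1),np.array(p2,float).reshape(2,1))
    return (X[:3]/X[3]).ravel()
def proj(c,X):
    x=P(c)@np.r_[X,1];return x[:2]/x[2]
def onz(c,p,z):
    d=c["R"].T@np.array([(p[0]-c["cx"])/c["fx"],(p[1]-c["cy"])/c["fy"],1.]);o=-c["R"].T@c["t"]
    return o+d*(z-o[2])/d[2]
E
python3 - <<'E'
from h import *
s,t=ld("side0"),ld("top0")
A=dict(beadL=((329,225),(272.6,208.9)),beadR=((343.3,302.7),(369.2,236.3)),gof=((398.7,273.3),(413.9,210.5)),gob=((424,272.7),(419.2,192.6)),gif=((391.7,254.3),(378.7,200.3)),
ptL=((345.5,202),(244.5,178.8)),ptR=((381.5,338),(409.5,226)),
yof=((365.7,161.5),(266,168.8)),fit=((312,227),(232.5,211)),can=((306,360),(400,279)))
for k,(a,b) in A.items():
    X=tri(s,t,a,b);print(k,np.round(X,4),"err",np.round(proj(s,X)-a,1),np.round(proj(t,X)-b,1))
print("pliers",onz(t,(214,234),.01),onz(t,(206,293),.01),onz(t,(225,293),.01))
print("can top",onz(t,(400,279),.12),"fit top",onz(t,(232.5,211),.058))
E
```

```text
beadL [0.6866 0.1601 0.1448] err [-0.7  0.1] [ 0.1 -0.4]
beadR [ 0.6254 -0.0657  0.1447] err [-0.3  0. ] [ 0.1 -0.1]
gof [ 0.6677 -0.1504  0.271 ] err [-1.1  0.1] [ 0.2 -0.5]
gob [ 0.7052 -0.1611  0.271 ] err [-0.2  0. ] [ 0.1 -0.1]
gif [ 0.6944 -0.0792  0.2453] err [-2.4  0.2] [ 0.5 -1.2]
ptL [0.7551 0.2278 0.1486] err [ 0. -0.] [-0.  0.]
ptR [ 0.6516 -0.1592  0.145 ] err [-0.8  0.1] [ 0.2 -0.4]
yof [0.7523 0.1603 0.2843] err [-3.5  0.3] [ 0.9 -2.2]
fit [0.6912 0.2681 0.0655] err [ 0.2 -0. ] [-0.   0.1]
can [ 0.5296 -0.1412  0.1176] err [-1.   0.1] [ 0.1 -0.5]
pliers [0.63980653 0.32334405 0.01      ] [0.48844406 0.3380937  0.01      ] [0.48931552 0.28970834 0.01      ]
can top [ 0.5283577  -0.14061249  0.12      ] fit top [0.69274539 0.26932181 0.058     ]
```

Run:
```python
from workcell import bot
from h import *
from scipy.spatial.transform import Rotation as Ro
R0=Ro.from_rotvec(bot.current_tool_rot()).as_matrix();print(np.round(R0,2))
w=ld("wrist0");print("cam in tool",np.round(R0.T@(-w["R"].T@w["t"]-bot.current_ee_pos()),3), "cam zaxis in tool",np.round(R0.T@w["R"][2],2))
s=ld("side0");print("green bottom z check",[np.round(proj(s,[.668,-.1505,z]),1) for z in(.271,.251)])
yaw=-.262;gx=np.array([np.cos(yaw),np.sin(yaw),0]);gy=np.array([-gx[1],gx[0],0])
lip=np.array([.656,.047,.145])
for pit in(-20,0,15,30,45):
  for sgn in(1,-1):
    p=np.deg2rad(pit);z=gx*np.cos(p)+np.array([0,0,np.sin(p)]);x=gy*sgn;y=np.cross(z,x)
    rv=Ro.from_matrix(np.c_[x,y,z]).as_rotvec()
    o=[]
    for back,h in((.15,.3),(.15,.105),(-.025,.115),(-.025,.245)):
        q=bot.inverse_kinematics(lip*[1,1,0]-gx*back+[0,0,h],rv);o.append(None if q is None else np.round(q,2).tolist())
    print(pit,sgn,np.round(y,2),o)
```

```text
[[ 0.45  0.89 -0.  ]
 [ 0.89 -0.45 -0.  ]
 [-0.   -0.   -1.  ]]
cam in tool [ 0.    -0.077 -0.169] cam zaxis in tool [-0.    0.27  0.96]
green bottom z check [array([397.9, 273.4]), array([396. , 283.5])]
-20 1 [ 0.33 -0.09  0.94] [None, [0.19, 0.04, 2.55, 3.79, 0.75, 1.23], [-0.0, 0.29, 2.2, 3.58, 0.61, 1.29], [-0.0, -0.05, 2.21, 3.97, 0.33, 0.86]]
-20 -1 [-0.33  0.09 -0.94] [None, [0.19, 0.04, 2.55, 3.79, 0.75, -1.91], [-0.0, 0.29, 2.2, 3.58, 0.61, -1.85], [-0.0, -0.05, 2.21, 3.97, 0.33, -2.28]]
0 1 [-0.  0.  1.] [[0.23, -0.4, 2.62, 3.86, 0.79, 1.02], [0.23, 0.56, 2.44, 3.64, 1.44, 1.5], [0.01, 0.61, 2.15, 3.43, 1.2, 1.46], [0.01, 0.2, 2.25, 3.49, 0.91, 1.35]]
0 -1 [ 0.  0. -1.] [[0.23, -0.4, 2.62, 3.86, 0.79, -2.12], [0.23, 0.56, 2.44, 3.64, 1.44, -1.64], [0.01, 0.61, 2.15, 3.43, 1.2, -1.68], [0.01, 0.2, 2.25, 3.49, 0.91, -1.79]]
15 1 [-0.25  0.07  0.97] [[0.21, 0.02, 2.57, 3.61, 1.34, 1.33], [0.21, 0.89, 2.27, 3.61, 1.85, 1.58], [0.0, 0.87, 2.01, 3.4, 1.59, 1.5], [0.0, 0.47, 2.17, 3.4, 1.35, 1.44]]
15 -1 [ 0.25 -0.07 -0.97] [[0.21, 0.02, 2.57, 3.61, 1.34, -1.82], [0.21, 0.89, 2.27, 3.61, 1.85, -1.56], [0.0, 0.87, 2.01, 3.4, 1.59, -1.64], [0.0, 0.47, 2.17, 3.4, 1.35, -1.7]]
30 1 [-0.48  0.13  0.87] [[0.15, 0.42, 2.42, 3.51, 1.82, 1.45], [0.15, 1.14, 2.08, 3.57, 2.17, 1.61], [-0.02, 1.11, 1.82, 3.36, 1.89, 1.52], [-0.02, 0.74, 2.02, 3.36, 1.72, 1.48]]
30 -1 [ 0.48 -0.13 -0.87] [[0.15, 0.42, 2.42, 3.51, 1.82, -1.69], [0.15, 1.14, 2.08, 3.57, 2.17, -1.53], [-0.02, 1.11, 1.82, 3.36, 1.89, -1.63], [-0.02, 0.74, 2.02, 3.36, 1.72, -1.66]]
45 1 [-0.68  0.18  0.71] [[0.08, 0.71, 2.24, 3.44, 2.18, 1.49], [0.08, 1.32, 1.87, 3.5, 2.4, 1.59], [-0.04, 1.3, 1.59, 3.32, 2.11, 1.51], [-0.04, 0.96, 1.82, 3.31, 2.0, 1.49]]
45 -1 [ 0.68 -0.18 -0.71] [[0.08, 0.71, 2.24, 3.44, 2.18, -1.65], [0.08, 1.32, 1.87, 3.5, 2.4, -1.55], [-0.04, 1.3, 1.59, 3.32, 2.11, -1.63], [-0.04, 0.96, 1.82, 3.31, 2.0, -1.66]]
```

```bash
cat >> h.py <<'E'
from scipy.spatial.transform import Rotation as Ro
yaw=-.262;gx=np.array([np.cos(yaw),np.sin(yaw),0]);gy=np.array([-gx[1],gx[0],0])
lip=np.array([.656,.047,0])
p=np.deg2rad(5);_z=gx*np.cos(p)+np.array([0,0,np.sin(p)]);_x=-gy
rv=Ro.from_matrix(np.c_[_x,np.cross(_z,_x),_z]).as_rotvec()
def at(back,z): return lip-gx*back+np.array([0,0,z])
E
python3 - <<'E'
from workcell import bot
from h import *
q=bot.inverse_kinematics(at(.16,.25),rv);print(np.round(q,2))
j=np.array(bot.current_joints());k=j.copy();k[3:]=q[3:]
bot.set_joints(k);print(bot.current_clock(),bot.current_ee_pos(),bot.current_contact_force())
bot.set_joints(q);print(bot.current_clock(),bot.current_ee_pos(),bot.current_contact_force())
for n in("side","top"):
    c=bot.read_camera(n);cv2.imwrite(f"pics/{n}1.png",c["pixels"])
E
```

```text
[ 0.25 -0.04  2.6   3.7   1.16 -1.86]
3.2417 [0.4885991  0.55085106 0.75852099] [-0.34873841  0.09082168 -0.07154785]
5.6417 [0.50197747 0.08883951 0.25073874] [ 0.83354166  0.85331459 -0.65714735]
```

View pics/side1.png

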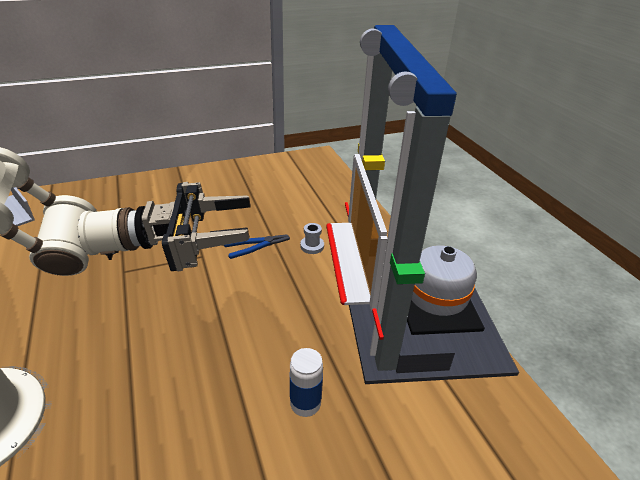

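View pics/top1.png

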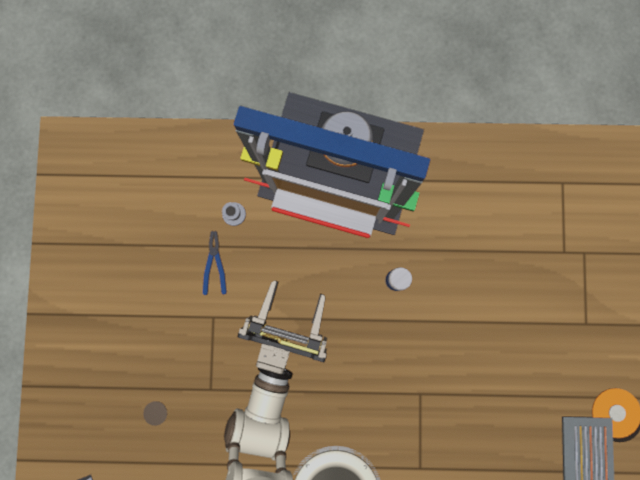

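Run:
```python
from workcell import bot
from h import *
bot.line_to(at(.16,.117),max_speed=.15);print(bot.current_clock(),bot.current_ee_pos(),bot.current_contact_force())
bot.line_to(at(-.025,.117),max_speed=.12);print(bot.current_clock(),bot.current_ee_pos(),bot.current_contact_force())
for n in("side","top"):
    c=bot.read_camera(n);cv2.imwrite(f"pics/{n}2.png",c["pixels"])
```

```text
6.775 [0.50164939 0.08860444 0.11756708] [-0.06507585  0.85837068  0.84865581]
8.4667 [0.6795897  0.04082287 0.11653687] [-0.73916889 -0.24607984  0.30114919]
```

View pics/side2.png

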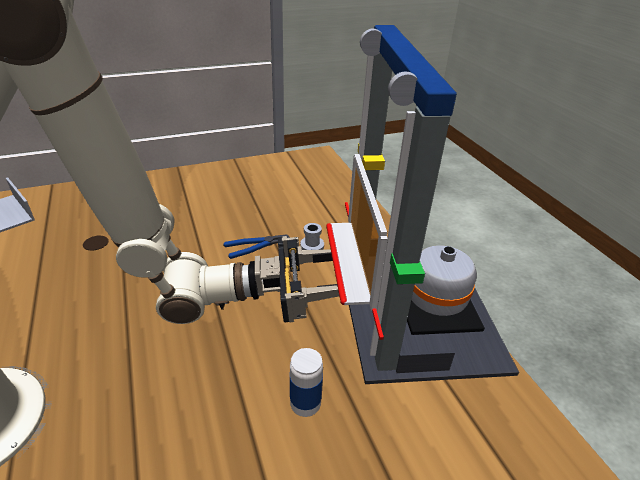

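View pics/top2.png

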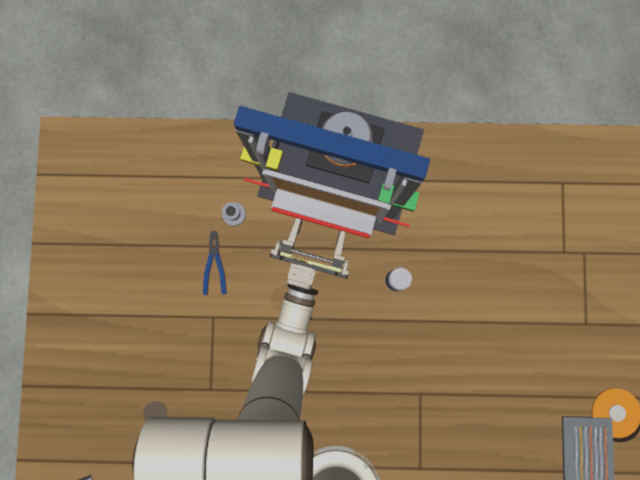

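Run:
```python
from workcell import bot
from h import *
for z,v in((.126,.05),(.130,.03),(.134,.03),(.138,.03),(.146,.03),(.18,.03),(.215,.03)):
    bot.line_to(at(-.025,z),max_speed=v);f=bot.current_contact_force();print(round(bot.current_clock(),2),np.round(bot.current_ee_pos(),4),np.round(f,1))
    if np.linalg.norm(f)>20: print("stop");break
for n in("side","top"):
    c=bot.read_camera(n);cv2.imwrite(f"pics/{n}3.png",c["pixels"]);np.savez(n+"3.npz",**c)
a=cv2.imread("pics/side3.png")[180:350,290:440];cv2.imwrite("pics/cs3.png",cv2.resize(a,None,fx=3.5,fy=3.5,interpolation=2))
b=cv2.imread("pics/top3.png")[140:250,225:435];cv2.imwrite("pics/ct3.png",cv2.resize(b,None,fx=3.8,fy=3.8,interpolation=2))
```

```text
8.9 [0.6803 0.0406 0.1268] [ 0.4 -0.9 -0.4]
9.18 [0.6801 0.0405 0.1301] [-0.8  0.2 -0.5]
9.47 [0.68   0.0405 0.1336] [ 1.8  0.2 -3. ]
9.75 [0.68   0.0405 0.1382] [ 0.8  0.4 -2.7]
10.17 [0.6801 0.0405 0.1469] [-1.5 -0.5 -1. ]
11.45 [0.6802 0.0405 0.1804] [ 0.  -0.4 -2. ]
12.77 [0.6802 0.0405 0.2153] [ 0.2  0.6 -1.9]
```

View pics/cs3.png

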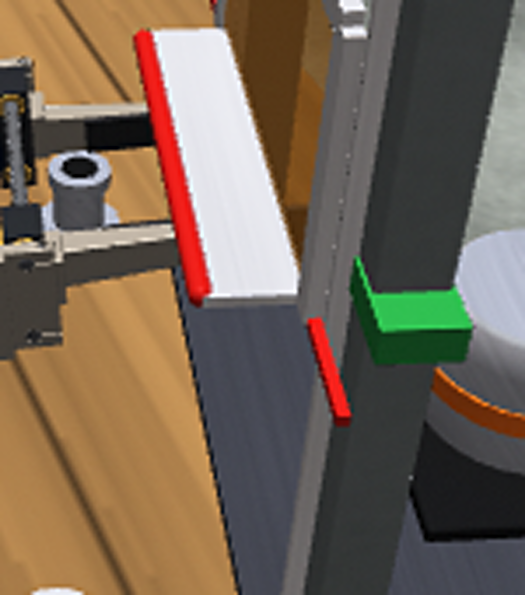

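View pics/ct3.png

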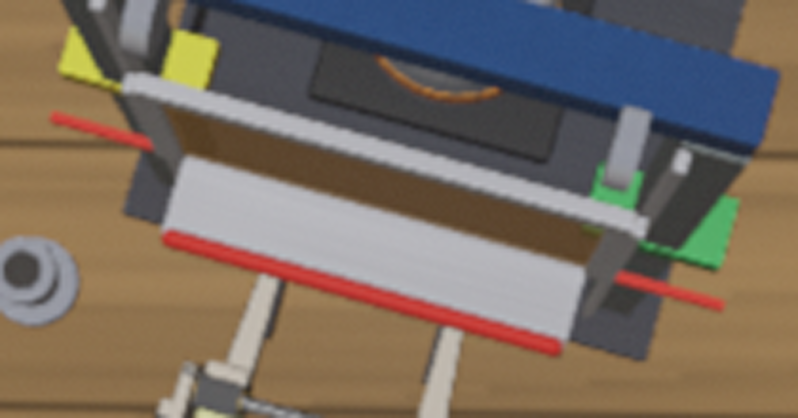

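Run:
```python
from h import *
s,t=ld("side3"),ld("top3")
A=dict(beadL=((331.4,189.4),(269.2,202.4)),beadR=((347.1,265.1),(371.8,231.6)),ptR=((388.3,300.6),(415,220.3)),
gof=((290+377/3.5,180+331/3.5),(225+718/3.8,140+268/3.8)),gob=((290+469/3.5,180+329/3.5),(225+738/3.8,140+200/3.8)))
for k,(a,b) in A.items():
    X=tri(s,t,a,b);print(k,np.round(X,4),"err",np.round(proj(s,X)-a,1),np.round(proj(t,X)-b,1))
h=.0077
```

```text
beadL [0.6865 0.1586 0.2335] err [-0.9  0.1] [ 0.2 -0.5]
beadR [ 0.6261 -0.0653  0.2296] err [-0.5  0. ] [ 0.1 -0.2]
ptR [ 0.6528 -0.1591  0.2282] err [-0.6  0.1] [ 0.1 -0.3]
gof [ 0.6673 -0.1505  0.2689] err [-0.4  0. ] [ 0.1 -0.2]
gob [ 0.7055 -0.1615  0.2686] err [-0.2  0. ] [ 0.  -0.1]
```

Run:
```python
from workcell import bot
from h import *
bot.line_to(at(-.025,.242),max_speed=.02);bot.hold(.3);print(round(bot.current_clock(),2),np.round(bot.current_ee_pos(),4),np.round(bot.current_contact_force(),1))
for n in("side","top"):
    c=bot.read_camera(n);cv2.imwrite(f"pics/{n}4.png",c["pixels"]);np.savez(n+"4.npz",**c)
a=cv2.imread("pics/side4.png")[240:310,330:430];cv2.imwrite("pics/cs4.png",cv2.resize(a,None,fx=8,fy=8,interpolation=2))
b=cv2.imread("pics/top4.png")[170:250,340:435];cv2.imwrite("pics/ct4.png",cv2.resize(b,None,fx=7,fy=7,interpolation=2))
```

```text
14.67 [0.6802 0.0405 0.2421] [ 0.8 -0.4 -3. ]
```

View pics/cs4.png

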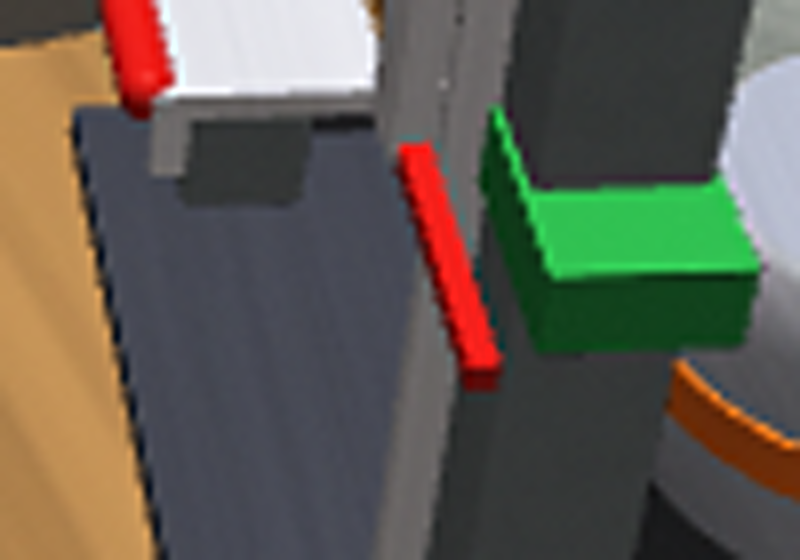

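View pics/ct4.png

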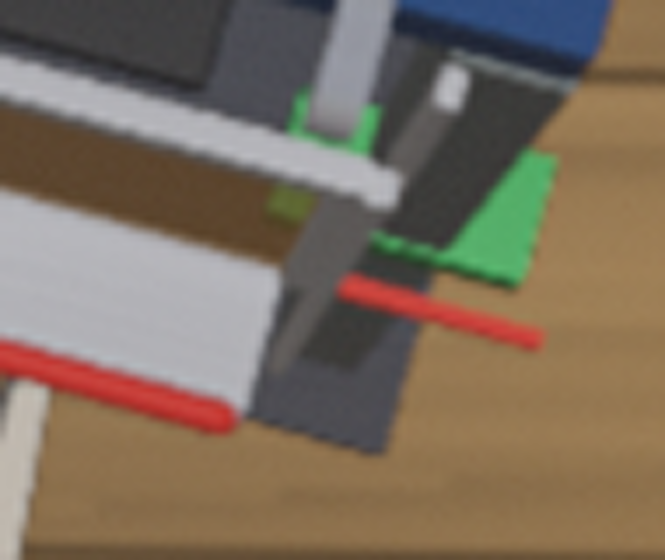

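Run:
```python
from h import *
s,t=ld("side4"),ld("top4")
X=tri(s,t,(390.1,286.9),(417.1,218.6));print("pt",X,proj(s,X)-(390.1,286.9))
G=tri(s,t,(330+552/8,240+278/8),(340+518/7,170+285/7));print("gtop",G)
B=tri(s,t,(330+143/8,240+92/8),(340+228/7,170+418/7));print("beadR",B)
gm=np.array([.6675,-.1505])
for z in(.254,.256,.258,.260,.262):print(z,proj(s,[*gm,z]),proj(s,[.6525,-.159,z]),proj(s,[.6257,-.0655,z]))
```

```text
pt [ 0.65215872 -0.15916193  0.25632339] [-0.4387316  0.0436483]
gtop [ 0.66779844 -0.151057    0.26866967]
beadR [ 0.62627246 -0.06460262  0.25740385]
0.254 [395.99563437 282.10707189] [389.61918049 287.99060627] [347.53236057 253.57934207]
0.256 [396.17608294 281.1060221 ] [389.79097885 286.98474206] [347.62081402 252.60029009]
0.258 [396.35716905 280.10143545] [389.96339352 285.9752694 ] [347.70955846 251.61801727]
0.26 [396.5388961  279.09329319] [390.13642782 284.96216885] [347.79859533 250.63250769]
0.262 [396.7212675 278.0815764] [390.3100851  283.94542082] [347.88792608 249.64374534]
```

Run:
```python
from workcell import bot
from h import *
bot.line_to(at(-.025,.245),max_speed=.015);bot.hold(.3);print(round(bot.current_clock(),2),np.round(bot.current_ee_pos(),4),np.round(bot.current_contact_force(),1))
bot.line_to(at(-.025,.220),max_speed=.04);print(np.round(bot.current_contact_force(),1))
for n in("side","top"):
    c=bot.read_camera(n);cv2.imwrite(f"pics/{n}5.png",c["pixels"]);np.savez(n+"5.npz",**c)
a=cv2.imread("pics/side5.png")[240:310,330:430];cv2.imwrite("pics/cs5.png",cv2.resize(a,None,fx=8,fy=8,interpolation=2))
b=cv2.imread("pics/top5.png")[170:250,340:435];cv2.imwrite("pics/ct5.png",cv2.resize(b,None,fx=7,fy=7,interpolation=2))
```

```text
15.42 [0.6802 0.0405 0.2452] [-0.5 -0.2 -2.8]
[-0.3 -1.1  0.2]
```

View pics/cs5.png

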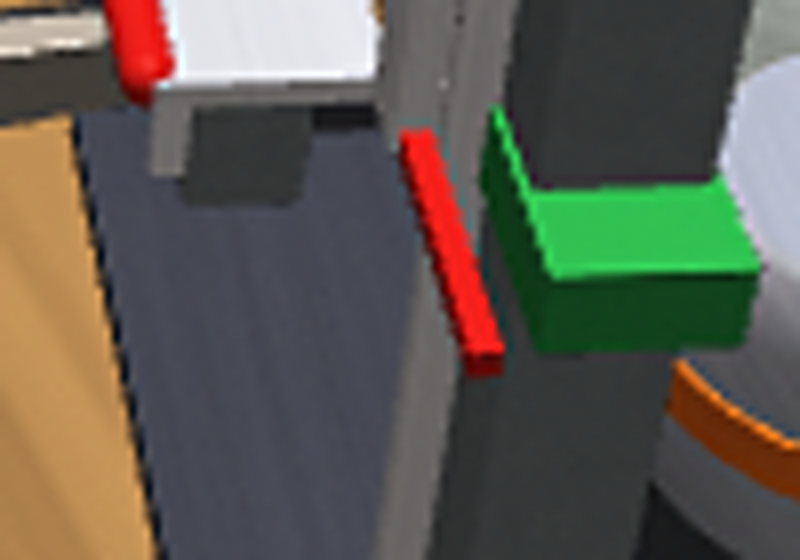

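View pics/ct5.png

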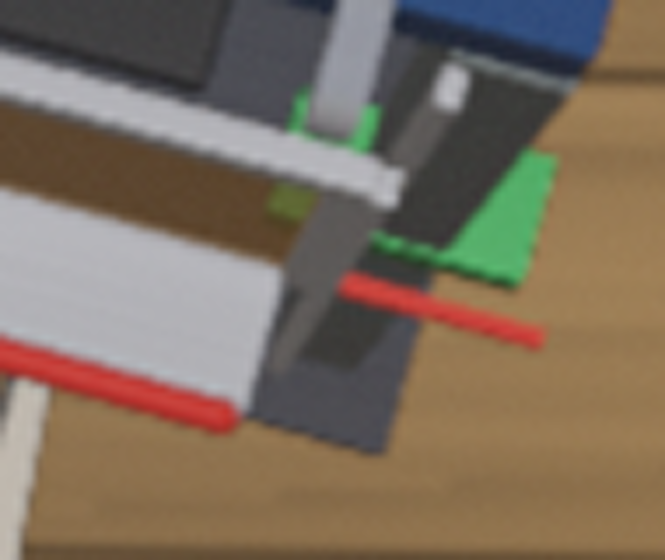

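Run:
```python
from workcell import bot
from h import *
bot.line_to(at(.14,.220),max_speed=.12);print(round(bot.current_clock(),2),np.round(bot.current_ee_pos(),4),np.round(bot.current_contact_force(),1))
for n in("side","top"):
    c=bot.read_camera(n);cv2.imwrite(f"pics/{n}6.png",c["pixels"]);np.savez(n+"6.npz",**c)
for n in("side","top"):
    d=cv2.absdiff(ld(n+"6")["pixels"],ld(n+"5")["pixels"]).max(2)
    print(n,"pointer/green diff",d[240:310,378:430].max() if n=="side" else d[180:225,385:425].max())
s,t=ld("side6"),ld("top6")
print("pt",tri(s,t,(330+484/8,240+363/8),(340+541/7,170+338/7)))
```

```text
17.82 [0.5213 0.0831 0.2203] [-0.2  0.8 -0.2]
side pointer/green diff 4
top pointer/green diff 7
pt [ 0.65241562 -0.1591045   0.25921316]
```

View pics/side6.png

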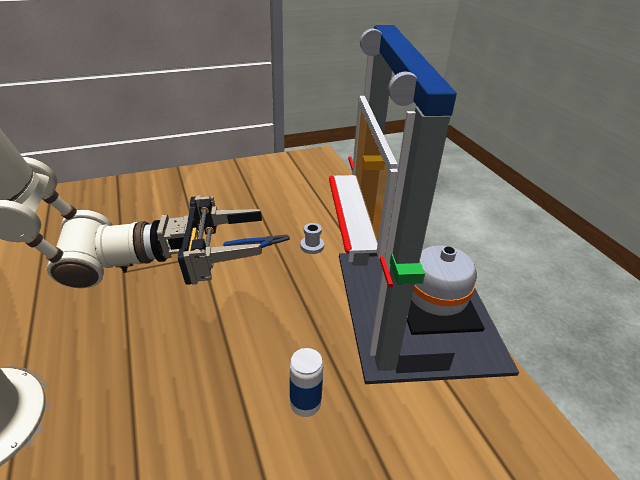

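View pics/top6.png

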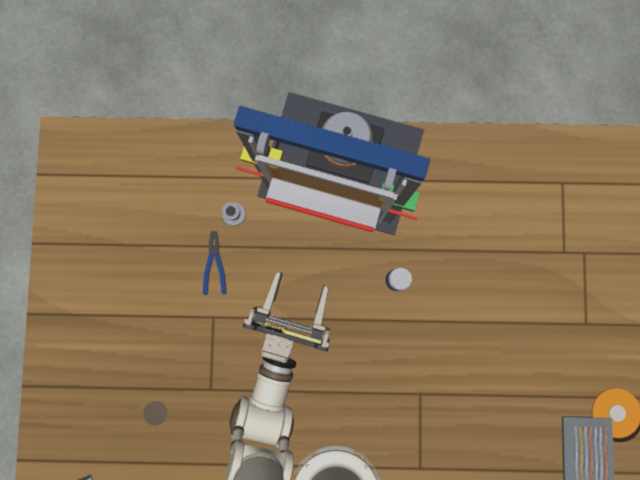

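The last pictures show the sash still raised, with the right pointer beside the green band (side view, about 390,285). The can (400,279), fitting (233,213) and pliers (214,265) are at their original pixels in the top view, and the gripper is clear.

```bash
python3 -c "
from workcell import bot
print(bot.job_done(),bot.current_clock())"
```

```text
the job is handed in; nothing more can be done
the job is handed in; nothing more can be done
```

I pushed the sash up from beneath its lip with the open fingertips, using about 3 N. I stopped with the pointers at the green mark (right post), lowered the fingers, backed out and handed the job in; the clock read about 18 s after the withdrawal.

- **Height:** after release the pointer measures z = 0.259 m. The green mark's mid-height measures about 0.259 m, but my estimates of it ran from 0.2587 to 0.261 m, and the calibration is only good to about 2 mm.
- **Holding:** the pointer and the mark did not move in the pictures between release and withdrawal.
- **Other things:** the pliers, can and fitting are where they were, and the gripper is touching nothing. No check failed.

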